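# Lock the vial carousel

### The job

Lock the vial carousel so that the vials can be worked on without it turning: push the upright post round until a slot in the disc's rim faces the locking bar, then push the bar by its upright thumb piece through the slot until it is fully home. Only push, gently, with the fingertips, and grip nothing; leave the vials standing in their cups and nothing else disturbed.

Things in the scene. Friction and masses are not known exactly. Their poses are not given: they have to be found in the camera images.
- carousel_base: fixed pale grey foot of the vial carousel, 172 mm across, with an arm to its own +y that carries the guide of the locking bar (guide 36 mm wide, top z 46 mm, y 118 to 153 mm; arm ends at y 157 mm). Origin: on the carousel's axis, on the worktop; z up. The disc turns about this z axis; the bar lies along this y axis (x = 0) and is pushed in towards -y.
- carousel: the slotted disc with its cups and post, which turn as one; origin on the axis, on the worktop (z 0), axes as the hub's
- carousel_hub (a point): centre of the slotted disc's top face, z 34 mm. The disc is aluminium, level, 210 mm across, 8 mm thick. Its rim has two radial slots 180 degrees apart, each 12 mm wide, 33 mm deep, its mouth widened to 20 mm; either serves. Its own y axis runs through both slots; z up. A slot faces the bar when this y axis and the base's are parallel, either way round. It turns freely round with about 1 N at the post and stays where it is left.
- post_mid (a point): the turning post: pale grey upright round peg on the disc, 14 mm across, 90 mm from the axis, its top at z 89 mm. This point: its centre line at z 66 mm. It is on the disc's own -x axis, 90 degrees from each slot; at the start it stands on the half of the disc away from the bar, 0.55 rad or more from where a slot faces the bar. Push its side to turn the disc. The vials reach out to 56 mm from the axis.
- slot_near (a point): mouth of one slot, on the disc's +y axis: on the rim, 105 mm from the axis, half-way through the disc. It faces the bar when the post is on the base's -x side
- slot_far (a point): mouth of the other slot, on the disc's -y axis: on the rim, 105 mm from the axis, half-way through the disc. It faces the bar when the post is on the base's +x side
- lock_bar: the locking bar. Its origin coincides with the base's when the bar is fully drawn out and moves with it, so minus its y in the base's frame is how far the bar is pushed in: 0 to 8 mm at the start, 40 mm fully home (a firm stop, thumb piece almost at the guide). From about 11 mm on it passes only through a slot; its wedge nose corrects a few mm of misalignment. 2 N of friction; it stays where left.
- bar_thumb (a point): thumb piece at the bar's rear end: pale grey upright plate 34 mm wide, 8 mm thick, z 21 to 71 mm, only bare worktop behind it. This point: middle of its rear face (away from the disc), z 46 mm. Push here towards the axis (the base's -y).
- bar_nose (a point): tip of the bar's nose, z 30 mm. The bar is a flat steel blade on edge, 8 mm thick and 18 mm high, its wedge nose 3 mm thick at the tip.
- vial_a_mid (a point): centre of a glass sample vial with a white cap, 27 mm across and 57 mm high, standing loose in one of the five open cups (15 mm deep) on the disc, 42 mm from the axis; its top is at z 95 mm. Leave it standing in its cup.
- vial_b_mid (a point): centre of a glass sample vial with a black cap, 27 mm across and 57 mm high, standing loose in one of the five open cups (15 mm deep) on the disc, 42 mm from the axis; its top is at z 95 mm. Leave it standing in its cup.
- vial_e_mid (a point): centre of a glass sample vial with a green cap, 27 mm across and 57 mm high, standing loose in one of the five open cups (15 mm deep) on the disc, 42 mm from the axis; its top is at z 95 mm. Leave it standing in its cup.
- std_vial_mid (a point): centre of a larger glass vial with a red cap, 33 mm across and 65 mm high, standing on the worktop; not to be moved
- timer_mid (a point): centre of a white bench timer, 38 x 62 x 58 mm, standing on the worktop; not to be moved
There are look-alikes about, which are no part of the job. What is shaped like the part that bears vial_a_mid but blue is not meant.

How it is judged:
On the way, in this order (a step that is already met when the one before it is completed fails the run):
1. a slot of the disc has been turned to face the locking bar (within 0.1 rad) (angle between the x axis of carousel_hub and the x axis of carousel_base, either way round below 0.1 rad), for 0.2 s.
2. the bar is pushed fully home through the slot (y of lock_bar in the frame of carousel_base below -0.0375 m), for 0.2 s.
At the end, for the whole second after the job is handed in: the bar is home (within 2.5 mm of its 40 mm travel) through a slot (disc within 0.06 rad of in line), both at rest; the three vials upright in their cups (0.2 rad, 3 mm in height); large vial and timer within 2 cm of their start (y of lock_bar in the frame of carousel_base below -0.0375 m and angle between the x axis of carousel_hub and the x axis of carousel_base, either way round below 0.06 rad and linear speed of lock_bar below 0.005 m/s and angular speed of carousel below 0.05 rad/s and angle between each of vial_a_mid, vial_b_mid, vial_e_mid's own z axis and vertical below 0.2 rad and height (world z) of vial_a_mid between 0.0635 and 0.0695 m and height (world z) of vial_b_mid between 0.0635 and 0.0695 m and height (world z) of vial_e_mid between 0.0635 and 0.0695 m and distance of each of std_vial_mid, timer_mid from where it was at the start of the episode below 0.02 m); the robot touches nothing.
It fails at once if a vial is lifted or tipped in its cup (height (world z) of any of vial_a_mid, vial_b_mid, vial_e_mid above 0.0745 m or angle between any of vial_a_mid, vial_b_mid, vial_e_mid's own z axis and vertical above 0.35 rad).
It fails at once if the post or disc is gripped or pressed hard (the fingers' contact forces on it add up to over 25 N) (contact force between the fingers and carousel above 25 N).
It fails at once if before it is home the bar is gripped or forced (the fingers' contact forces on it add up to over 40 N) (contact force between the fingers and lock_bar above 40 N and y of lock_bar in the frame of carousel_base above -0.036 m).
It fails at once if the large vial or the timer is moved by more than 2 cm (distance of any of std_vial_mid, timer_mid from where it was at the start of the episode above 0.02 m).
It also fails if it takes over 51 s, if anything falls off the work surface, if the arm or the gripper's body presses on something with over 40 N, if the wrist force passes 120 N, or if a joint passes its speed limit or range.

### The arm

A 6-joint arm with a two-finger parallel gripper is mounted at the origin on a cart in front of the work surface, level with it; the furniture and walls round the work are solid. World frame = base frame: x ahead of the robot, y to its left, z up, the work surface at z = 0. Lengths are in m, angles in rad, forces in N, time in s.
With the tool pointing down it reaches from about 0.25 to 0.725 m from the base axis. Payload 4 kg.
Tool frame: the origin (TCP) lies on the centre line of the jaws, within the pads' length; the fingertips stand tip_reach ahead of it and the grasp point (between the pads) lies 5 mm behind it (tip_reach is the distance from the TCP to the fingertips, in m); z points along the fingers, y is the direction in which the jaws open and shut (so a half turn about z gives the same grasp; the last joint's range is limited). The gripper opens to 85 mm and grips with 20 to 120 N. Pads are 22 mm wide; open, the fingers measure 114 mm over their backs; the gripper's body (76 mm by 85 mm) begins 54 mm behind the grasp point. The pads swing forward as they close: fully open they stand 13 mm farther back than shut.
Start: joints at [-1.136, 0.241, 0.005, 1.335, 0, 1.571], TCP at [0.211, -0.453, 0.245] pointing down, gripper open.
Joint ranges: [-2.72, 2.72], [-1.05, 1.87], [-1.09, 1.28], [-1.99, 2.15], [-1.42, 1.44], [-3.14, 3.14]. Speed limits (rad/s): [2.79, 2.79, 3.14, 3.14, 3.14, 3.14].

### API

Orientations are given as a unit quaternion [x, y, z, w].
In Python, from workcell import * gives the robot as it stands.
- The arm moves only by the tool arm_command, never from a script. Its arguments are lists of equal length, an entry for each row: "translation": the shift along the tool's x, y, z in cm, a list of three; "turn": the turn about the tool's z in rad; "hand": the closure, from 0 (fully open) to 1 (shut). In form: {"translation": [[x, y, z], ...], "turn": [turn, ...], "hand": [hand, ...]}. A call has 1 to 5 rows; each row is the pose to reach, as a shift and turn from the pose commanded when the call began, along the tool's axes at that moment; what a row does not reach only later rows make up. A row lasts 1/12 s, in which the tool goes at most 41.7 mm and 7.16 degrees, less where a joint would pass 70% of its speed; a pose out of reach is approached as far as the arm can. A call with a gripper value outside its range is refused whole. The fingers move at their own pace and stop on an object; the grip force is fixed at half the most. Time passes only in rows, so rows that repeat a pose let the fingers close. It gives the time, the measured TCP pose, the force and the opening at its end, in the units of the state.
- get_obs(): the state, without advancing time (a new reading comes with each control period).
- camera(name): name is "scene" or "side" or "wrist"; returns (picture, depth): 420x560x3 uint8, red, green, blue; 420x560 float32, m along the optical axis (not along the pixel's ray), 0 where there is no reading.
- camera_info(name): a dict with "mtx" (3x3 intrinsics, pixels), "dist_coeffs" ([k1, k2, p1, p2, k3] as OpenCV has them; the pictures are not rectified), "world_to_cam" (4x4, takes a point from world to camera coordinates). Camera axes: x right, y down, z forward; pixel columns grow to the right and rows downward; lengths in m; the calibration is good to about 2 mm. A picture is of the moment at which its call begins: read the wrist's pose just before it. camera_info takes no time and is no camera call; for the wrist camera it gives the pose at the moment of the call.
- job_done(): hands the job in, once; it reports no verdict.
Trained networks look in the newest picture that a camera, given by its name, has taken for a name from the list of things; names that differ only in an ending like _2 or _b are one class to them, and where a whole thing is asked for, a point or a joint stands for the part that bears it (a point fixed in the world has none). Each returns a list of dicts, best first, with "conf" (0 to 1); they miss things now and then, are a little off and sometimes report something else, mostly with a low value. They report only what shows in the picture. A call takes as long as a camera call. They do not tell look-alikes from the thing itself.
- search_frame(camera, name): "location" ([row, column] in pixels, amid what is visible of it).
- spot_point(camera, name): "location" ([row, column] in pixels: a listed point, or the origin of a listed thing).
The state is a dict: "clock": time; "joint_pos": joint angles; "joint_vel": joint speeds; "tau": joint torques, N m; "eef_pos": TCP position; "tool_rot": TCP orientation; "ft_force": force on the tool from outside, world axes, zero at the start; "ft_torque": the same for the moment, N m; "grip_width": finger opening in m.
Only numpy, scipy, OpenCV 4.12 (cv2) and the standard library are available. Lean on these libraries where they do the work, as an engineer would, in place of code of your own. Each camera call takes 0.05 s, during which the arm holds its last target. There are 200 camera calls.

## Working session

There is one attempt and no reset: what is moved stays moved. The work goes in short steps, Python scripts to look and compute and a tool call to move; the robot and the scene stay as the last step left them, time stands still between calls to the robot, and variables do not carry over. Pictures are saved under pics/ and viewed, about 8 in all and at most 12, crops included, and the job is handed in when it is done.

Besides the shell and the picture viewer there is one more tool, called after "Call:" as a command line: name --pt "numbers of a row" for each row, then --argument value for the rest. arm_command: Moves the arm, as the interface text tells. Its arguments: {"type":"object","properties":{"translation":{"type":"array","items":{"type":"array","items":{"type":"number"}}},"turn":{"type":"array","items":{"type":"number"}},"hand":{"type":"array","items":{"type":"number"}}},"required":["translation","turn","hand"]}

```bash
mkdir -p pics
cat > h.py <<'E'
from workcell import *
import numpy as np, cv2
def ray(cam,px,z=None,depth=None):
    """[row,col] -> world point on plane z"""
    i=camera_info(cam);K=np.array(i["mtx"]);D=np.array(i["dist_coeffs"]);T=np.array(i["world_to_cam"])
    u=cv2.undistortPoints(np.array([[[px[1],px[0]]]],float),K,D)[0,0]
    R=T[:3,:3];c=-R.T@T[:3,3];d=R.T@np.array([u[0],u[1],1.])
    s=depth if z is None else (z-c[2])/d[2]
    return c+s*d
def save(cam,name):
    p,d=camera(cam);cv2.imwrite(f"pics/{name}.png",p[:,:,::-1]);return p,d
Z=dict(carousel_hub=.034,post_mid=.066,slot_near=.030,slot_far=.030,bar_thumb=.046,bar_nose=.030,vial_a_mid=.0665,vial_b_mid=.0665,vial_e_mid=.0665,std_vial_mid=.0325,timer_mid=.029,carousel_base=0,lock_bar=0)
E
python3 - <<'E'
from h import *
o=get_obs();print(o)
a,_=save("scene","s0");b,_=save("side","d0")
im=np.hstack([a,b])[:,:,::-1];cv2.imwrite("pics/both.png",cv2.resize(im,(800,300)))
for cam in("scene","side"):
  for n,z in Z.items():
    print(cam,n,[(np.round(r["conf"],2),np.round(r["location"]).tolist(),np.round(ray(cam,r["location"],z),3)[:2].tolist()) for r in spot_point(cam,n)[:3]])
print(get_obs()["clock"])
E
```

```text
{'clock': 0.0, 'joint_pos': array([-1.13599612e+00,  2.41414735e-01,  3.73820511e-03,  1.33520606e+00,
       -8.15941627e-06,  1.57080862e+00]), 'joint_vel': array([ 0.0002134 , -0.00033911, -0.00087803, -0.00036472,  0.00192077,
       -0.00061274]), 'tau': array([ 7.85593929e-04, -3.72317076e+01,  2.52408206e+01,  1.70303351e-02,
       -1.23110867e-04,  8.77941687e-06]), 'eef_pos': array([ 0.2103602 , -0.45293496,  0.24441739]), 'tool_rot': array([ 9.76462317e-01,  2.15685546e-01, -2.28984152e-04, -1.01769396e-03]), 'ft_force': array([-0.23171731, -0.12551189,  0.6361801 ]), 'ft_torque': array([ 0.0061813 , -0.00769705, -0.04927661]), 'grip_width': 0.08512604810773083}
scene carousel_hub [(np.float64(0.57), [256.0, 273.0], [0.544, -0.201])]
scene post_mid [(np.float64(0.72), [291.0, 275.0], [0.505, -0.28])]
scene slot_near [(np.float64(0.75), [258.0, 218.0], [0.455, -0.154]), (np.float64(0.6), [264.0, 260.0], [0.517, -0.203])]
scene slot_far [(np.float64(0.7), [253.0, 328.0], [0.637, -0.242])]
scene bar_thumb [(np.float64(0.57), [182.0, 220.0], [0.532, -0.001])]
scene bar_nose [(
[... 1286 characters left out ...]
6, 0.064]), (np.float64(0.81), [288.0, 349.0], [0.451, 0.035])]
side vial_b_mid [(np.float64(0.69), [201.0, 331.0], [0.504, -0.213])]
side vial_e_mid [(np.float64(0.81), [201.0, 289.0], [0.587, -0.198])]
side std_vial_mid [(np.float64(0.84), [247.0, 248.0], [0.647, -0.079])]
side timer_mid [(np.float64(0.66), [180.0, 261.0], [0.67, -0.325])]
side carousel_base [(np.float64(0.62), [278.0, 295.0], [0.551, -0.044]), (np.float64(0.51), [219.0, 309.0], [0.549, -0.234]), (np.float64(0.38), [248.0, 243.0], [0.665, -0.115])]
side lock_bar [(np.float64(0.69), [201.0, 292.0], [0.594, -0.299]), (np.float64(0.58), [203.0, 331.0], [0.507, -0.307]), (np.float64(0.41), [277.0, 298.0], [0.545, -0.048])]
1.4
```

View pics/s0.png

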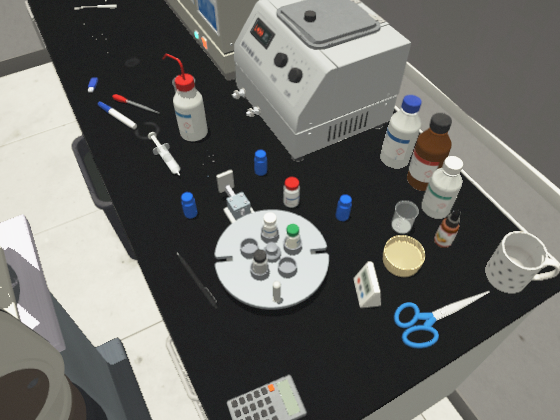

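View pics/d0.png

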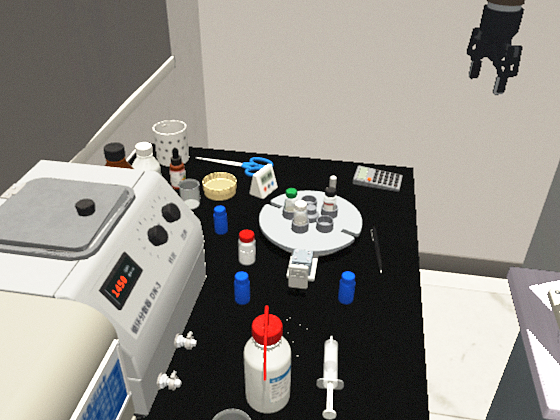

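Call:
arm_command --pt "4 0 0" --pt "8 0 0" --pt "12 0 0" --pt "16 0 0" --pt "20 0 0" --turn '[-0.1, -0.2, -0.3, -0.4, -0.5]' --hand '[1, 1, 1, 1, 1]'

```text
clock: 1.82
eef_pos: [0.3934, -0.3684, 0.2454]
tool_rot: [0.892, 0.453, 0.0, 0.0]
ft_force: [1.1, -1.6, -0.4]
grip_width: 0.0253
```

Run:
```python
import workcell
print([n for n in dir(workcell) if not n.startswith('_')], getattr(workcell,'tip_reach',None))
from h import *
o=get_obs();print(o["eef_pos"],o["tool_rot"],o["joint_pos"],o["grip_width"])
save("wrist","w0")
for n in ("carousel_hub","post_mid","slot_near","slot_far","bar_thumb","bar_nose","vial_a_mid"):
    print(n,[(np.round(r["conf"],2),np.round(r["location"]).tolist(),np.round(ray("wrist",r["location"],Z[n]),3)[:2].tolist()) for r in spot_point("wrist",n)[:3]])
```

```text
['Unreachable', 'camera', 'camera_info', 'get_obs', 'job_done', 'search_frame', 'spot_point', 'tip_reach'] 0.014
[ 0.39342314 -0.36836754  0.24544635] [8.91755527e-01 4.52517439e-01 2.98644634e-05 2.15613988e-04] [-7.52470618e-01  3.17845326e-01  1.09983358e-01  1.36250868e+00
 -9.12228440e-05  1.44994932e+00] 0.025297517311241087
carousel_hub []
post_mid [(np.float64(0.9), [28.0, 330.0], [0.51, -0.279])]
slot_near []
slot_far []
bar_thumb []
bar_nose []
vial_a_mid [(np.float64(0.41), [26.0, 326.0], [0.506, -0.279])]
```

View pics/w0.png

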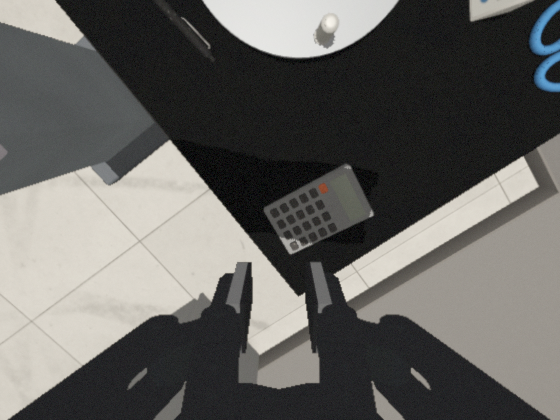

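Call:
arm_command --pt "2 1 -2" --pt "4 1.5 -4" --pt "6 2 -6" --pt "8 3 -8" --pt "10 3.5 -8" --turn '[-0.1, -0.2, -0.2, -0.2, -0.2]' --hand '[1, 1, 1, 1, 1]'

```text
clock: 2.63
eef_pos: [0.4806, -0.3113, 0.3302]
tool_rot: [0.844, 0.536, 0.002, 0.004]
ft_force: [0.1, -1.0, 0.6]
grip_width: 0.0002
```

Run:
```python
from h import *
o=get_obs();print(o["eef_pos"],o["tool_rot"],o["joint_pos"],o["grip_width"])
save("wrist","w1")
for n in ("carousel_hub","post_mid","slot_near","slot_far","bar_thumb","bar_nose","vial_a_mid"):
    print(n,[(np.round(r["conf"],2),np.round(r["location"]).tolist(),np.round(ray("wrist",r["location"],Z[n]),3)[:2].tolist()) for r in spot_point("wrist",n)[:3]])
```

```text
[ 0.4805782  -0.3112937   0.33017909] [0.84418505 0.53603594 0.00168181 0.00377407] [-5.74744255e-01  3.70059456e-01  4.01907781e-01  1.59438146e+00
 -9.17702693e-05  1.43536836e+00] 0.0001772159785523134
carousel_hub [(np.float64(0.9), [58.0, 282.0], [0.54, -0.191])]
post_mid [(np.float64(0.67), [138.0, 285.0], [0.504, -0.273])]
slot_near [(np.float64(0.67), [63.0, 194.0], [0.441, -0.154])]
slot_far [(np.float64(0.73), [57.0, 371.0], [0.631, -0.235])]
bar_thumb []
bar_nose []
vial_a_mid [(np.float64(0.76), [8.0, 284.0], [0.556, -0.155])]
```

View pics/w1.png

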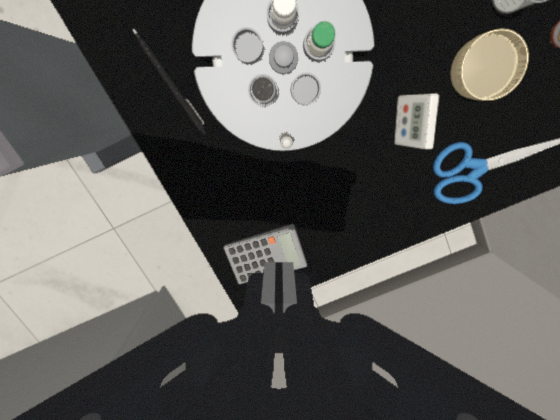

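Call:
arm_command --pt "4 0 0" --pt "8 0 0" --pt "12 0 0" --pt "15 0 0" --pt "15 0 0" --turn '[0, 0, 0, 0, 0]' --hand '[1, 1, 1, 1, 1]'

```text
clock: 3.45
eef_pos: [0.5442, -0.1694, 0.3249]
tool_rot: [0.842, 0.54, 0.001, -0.001]
ft_force: [-0.5, -0.8, -0.3]
grip_width: 0.0
```

Run:
```python
from h import *
o=get_obs();print(o["eef_pos"],o["tool_rot"],o["joint_pos"],o["grip_width"])
save("wrist","w2")
for n in ("carousel_hub","post_mid","slot_near","slot_far","bar_thumb","bar_nose"):
    print(n,[(np.round(r["conf"],2),np.round(r["location"]).tolist(),np.round(ray("wrist",r["location"],Z[n]),3)[:2].tolist()) for r in spot_point("wrist",n)[:3]])
```

```text
[ 0.54421878 -0.16941823  0.32488906] [ 8.41890919e-01  5.39646521e-01  6.82853774e-04 -9.20288809e-04] [-0.30292836  0.37135787  0.39030456  1.59027575  0.00222914  1.69862848] 1.1530632295148842e-06
carousel_hub [(np.float64(0.74), [191.0, 288.0], [0.542, -0.201])]
post_mid [(np.float64(0.89), [266.0, 287.0], [0.501, -0.286])]
slot_near [(np.float64(0.85), [194.0, 205.0], [0.439, -0.161])]
slot_far [(np.float64(0.68), [190.0, 367.0], [0.636, -0.248])]
bar_thumb [(np.float64(0.45), [263.0, 289.0], [0.501, -0.294])]
bar_nose [(np.float64(0.6), [111.0, 247.0], [0.537, -0.091]), (np.float64(0.3), [191.0, 368.0], [0.637, -0.249])]
```

View pics/w2.png

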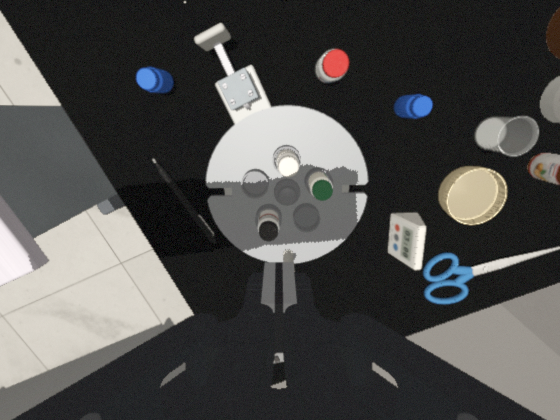

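Run:
```python
from h import *
p=cv2.imread("pics/w2.png")
cv2.imwrite("pics/c2.png",cv2.resize(p[10:150,170:310],(700,700),interpolation=cv2.INTER_CUBIC)[:600])
for r,c in((183,206),(186,368),(105,287),(263,287)): print(ray("wrist",(r,c),.034)[:2].round(4))
```

```text
[ 0.4493 -0.149 ]
[ 0.6382 -0.2418]
[ 0.5845 -0.1063]
[ 0.4966 -0.298 ]
```

View pics/c2.png

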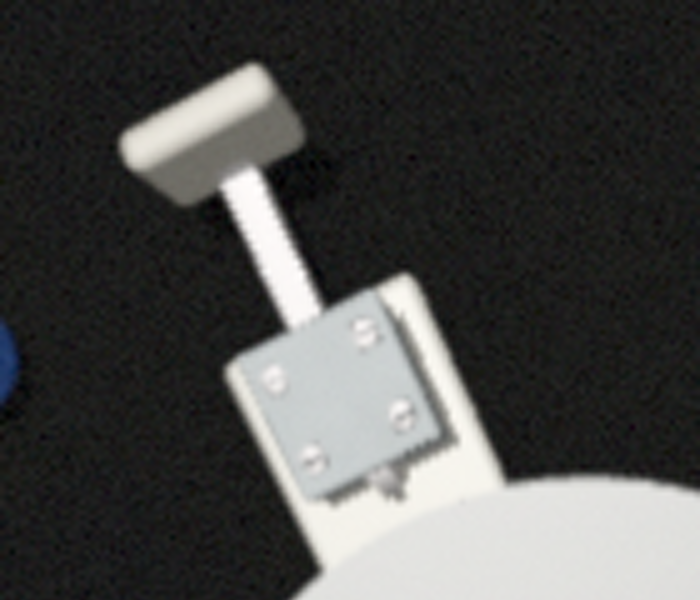

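Run:
```python
from h import *
g=lambda x,y,z: ray("wrist",(10+(y+.5)/5-.5,170+(x+.5)/5-.5),z)[:2]
ang=lambda v: np.degrees(np.arctan2(v[1],v[0])).round(1)
s=[g(*q,.046) for q in((274,378),(366,332),(313,460),(402,414))]
print("screw axis",ang(s[0]-s[2]),ang(s[1]-s[3]),"perp",ang(s[1]-s[0])+90,ang(s[3]-s[2])+90)
c=[g(*q,.046) for q in((240,355),(378,292),(440,432),(313,498))]
print("plate",ang(c[0]-c[3]),ang(c[1]-c[2]),ang(c[1]-c[0])+90,ang(c[2]-c[3])+90,np.mean(c,0))
b=[g(240,178,.039),g(305,318,.039)];print("blade",ang(b[0]-b[1]),b)
t=[g(122,140,.071),g(255,65,.071),g(150,172,.071),g(275,102,.071)];print("thumb",ang(t[1]-t[0])+90,t,np.mean(t,0))
h=np.array([.5425,-.199]);print("hub->",ang(np.mean(c,0)-h),ang(np.mean(t,0)-h),ang(b[0]-h), np.linalg.norm(np.mean(t,0)-h))
print([ray("wrist",q,.034)[:2].round(4) for q in((192,226),(188,347))])
```

```text
screw axis 89.5 88.7 perp 89.4 90.5
plate 91.1 89.2 87.4 90.7 [ 0.54068396 -0.06610724]
blade 89.5 [array([ 0.54008931, -0.01518885]), array([ 0.53983211, -0.04698839])]
thumb 90.7 [array([ 0.52411683, -0.00542556]), array([ 0.55549317, -0.00502718]), array([ 0.52643043, -0.01299364]), array([ 0.55604368, -0.01260501])] [ 0.54052103 -0.00901285]
hub-> 90.8 90.6 90.8 0.18999746066055687
[array([ 0.4672, -0.1706]), array([ 0.6125, -0.2328])]
```

Call:
arm_command --pt "-4 1.5 0" --pt "-7.5 3 0" --pt "-11 4.5 0" --pt "-12.5 5 2" --pt "-12.5 5 6" --turn '[0, 0, 0, 0, 0]' --hand '[1, 1, 1, 1, 1]'

```text
clock: 4.22
eef_pos: [0.5365, -0.315, 0.2696]
tool_rot: [0.845, 0.534, 0.002, 0.006]
ft_force: [0.9, 0.5, 0.5]
grip_width: 0.0001
```

Call:
arm_command --pt "0 0 4" --pt "0 0 8" --pt "0 0 12" --pt "0 0 15" --pt "0 0 15" --turn '[0, 0, 0, 0, 0]' --hand '[1, 1, 1, 1, 1]'

```text
clock: 4.63
eef_pos: [0.5299, -0.3065, 0.1075]
tool_rot: [0.844, 0.537, -0.003, -0.006]
ft_force: [-1.4, 0.3, -1.2]
grip_width: -0.0004
```

Run:
```python
from h import *
o=get_obs();print(o["eef_pos"],o["tool_rot"])
save("wrist","w3")
for n in ("post_mid",):
    print(n,[(np.round(r["conf"],2),np.round(r["location"]).tolist(),np.round(ray("wrist",r["location"],Z[n]),3)[:2].tolist()) for r in spot_point("wrist",n)[:3]])
```

```text
[ 0.52992287 -0.30646556  0.10748805] [ 0.84384401  0.53653839 -0.00341348 -0.00649513]
post_mid [(np.float64(0.66), [229.0, 225.0], [0.511, -0.283]), (np.float64(0.65), [66.0, 35.0], [0.467, -0.169])]
```

View pics/w3.png

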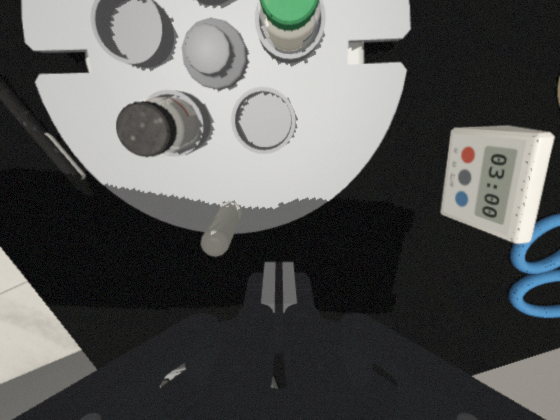

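Call:
arm_command --pt "0 0 2.5" --pt "0 0 4.5" --pt "0 0 4.5" --pt "0 0 4.5" --turn '[0, 0, 0, 0]' --hand '[1, 1, 1, 1]'

```text
clock: 5.07
eef_pos: [0.5362, -0.3089, 0.0724]
tool_rot: [0.843, 0.537, 0.001, 0.001]
ft_force: [-0.4, 0.3, 0.1]
grip_width: 0.0002
```

Call:
arm_command --pt "0 -0.4 0" --pt "0 -0.8 0" --pt "0 -1.2 0" --pt "0 -1.6 0" --pt "0 -1.6 0" --turn '[0, 0, 0, 0, 0]' --hand '[1, 1, 1, 1, 1]'

```text
clock: 5.48
eef_pos: [0.5203, -0.301, 0.0711]
tool_rot: [0.843, 0.537, 0.0, 0.0]
ft_force: [-0.4, -1.3, -0.1]
grip_width: -0.0003
```

```bash
cat > est.py <<'E'
from h import *
import sys
H=np.array([.541,-.201])
o=get_obs();q=o["tool_rot"];a=2*np.arctan2(q[1],q[0])
print("t",o["clock"],"tcp",o["eef_pos"].round(4),"toolx",np.degrees(a).round(1),"F",o["ft_force"].round(1))
A=[]
for cam in ("scene","side","wrist"):
    camera(cam)
    P={n:[ray(cam,r["location"],Z[n])[:2] for r in spot_point(cam,n) if r["conf"]>.5] for n in("post_mid","slot_near","slot_far")}
    for n,off,R in(("post_mid",0,.09),("slot_near",90,.105),("slot_far",-90,.105)):
        for p in P[n]:
            d=p-H
            if abs(np.linalg.norm(d)-R)<.02: print(cam,n,p.round(3),"post angle",(np.degrees(np.arctan2(d[1],d[0]))+off)%360//.1/10)
E
python3 est.py
```

```text
t 5.4833 tcp [ 0.5203 -0.301   0.0711] toolx 65.0 F [-0.4 -1.3 -0.1]
scene post_mid [ 0.503 -0.28 ] post angle 244.2
scene slot_near [ 0.455 -0.157] post angle 243.2
scene slot_far [ 0.644 -0.238] post angle 250.1
side slot_near [ 0.447 -0.143] post angle 238.5
side slot_far [ 0.637 -0.234] post angle 250.8
wrist post_mid [ 0.507 -0.279] post angle 246.5
```

Call:
arm_command --pt "0.7 0 0" --pt "0.6 -0.6 0" --pt "0.5 -1.1 0" --pt "0.5 -1.7 0" --pt "0.4 -2.3 0" --turn '[0, 0.06, 0.12, 0.18, 0.24]' --hand '[1, 1, 1, 1, 1]'

```text
clock: 6.5
eef_pos: [0.5024, -0.2875, 0.0705]
tool_rot: [0.902, 0.432, 0.001, 0.0]
ft_force: [1.4, -0.2, 0.4]
grip_width: 0.0003
```

```bash
python3 est.py
```

```text
t 6.5 tcp [ 0.5024 -0.2875  0.0705] toolx 51.1 F [ 1.4 -0.2  0.4]
scene post_mid [ 0.487 -0.268] post angle 230.7
scene slot_near [ 0.468 -0.133] post angle 227.1
scene slot_far [ 0.626 -0.263] post angle 233.5
side post_mid [ 0.485 -0.276] post angle 233.3
side slot_near [ 0.457 -0.125] post angle 228.0
side slot_far [ 0.626 -0.261] post angle 234.7
wrist post_mid [ 0.49  -0.268] post angle 232.3
```

Call:
arm_command --pt "-0.1 -0.6 0" --pt "-0.2 -1.1 0" --pt "-0.2 -1.7 0" --pt "-0.2 -2.3 0" --pt "-0.2 -2.8 0" --turn '[0.06, 0.12, 0.18, 0.24, 0.3]' --hand '[1, 1, 1, 1, 1]'

```text
clock: 7.52
eef_pos: [0.4786, -0.2723, 0.0704]
tool_rot: [0.957, 0.292, -0.0, 0.0]
ft_force: [0.3, -1.9, -0.5]
grip_width: 0.0003
```

Call:
arm_command --pt "-0.1 -0.6 0" --pt "-0.2 -1.1 0" --pt "-0.2 -1.7 0" --pt "-0.2 -2.3 0" --pt "-0.2 -2.8 0" --turn '[0.06, 0.12, 0.18, 0.24, 0.3]' --hand '[1, 1, 1, 1, 1]'

```text
clock: 7.93
eef_pos: [0.4611, -0.2502, 0.0704]
tool_rot: [0.989, 0.145, -0.0, 0.0]
ft_force: [-0.5, -1.1, -0.0]
grip_width: -0.0004
```

```bash
python3 est.py
```

```text
t 7.9333 tcp [ 0.4611 -0.2502  0.0704] toolx 16.7 F [-0.5 -1.1 -0. ]
scene post_mid [ 0.456 -0.23 ] post angle 198.8
scene slot_far [ 0.582 -0.296] post angle 203.3
side post_mid [ 0.458 -0.223] post angle 194.9
side slot_near [ 0.505 -0.085] post angle 197.1
side slot_far [ 0.586 -0.291] post angle 206.5
wrist post_mid [ 0.458 -0.227] post angle 197.3
```

Call:
arm_command --pt "-0.1 -0.6 0" --pt "-0.2 -1.1 0" --pt "-0.2 -1.7 0" --pt "-0.2 -2.3 0" --pt "-0.2 -2.3 0" --turn '[0.06, 0.12, 0.18, 0.24, 0.24]' --hand '[1, 1, 1, 1, 1]'

```text
clock: 8.95
eef_pos: [0.4522, -0.2277, 0.0702]
tool_rot: [1.0, 0.027, -0.0, -0.0]
ft_force: [0.9, -0.5, -1.0]
grip_width: -0.0001
```

```bash
python3 est.py
python3 - <<'E'
from h import *
a,_=camera("scene");b,_=camera("side")
A=cv2.resize(a[165:315,195:345],(400,400),interpolation=cv2.INTER_CUBIC);B=cv2.resize(b[170:300,245:375],(400,400),interpolation=cv2.INTER_CUBIC)
cv2.imwrite("pics/c4.png",np.hstack([A,B])[:,:,::-1])
E
```

```text
t 8.95 tcp [ 0.4522 -0.2277  0.0702] toolx 3.1 F [ 0.9 -0.5 -1. ]
scene post_mid [ 0.451 -0.203] post angle 181.0
scene slot_near [ 0.532 -0.096] post angle 184.9
scene slot_far [ 0.55  -0.303] post angle 185.3
side post_mid [ 0.453 -0.201] post angle 180.0
side slot_near [ 0.527 -0.088] post angle 187.0
```

View pics/c4.png

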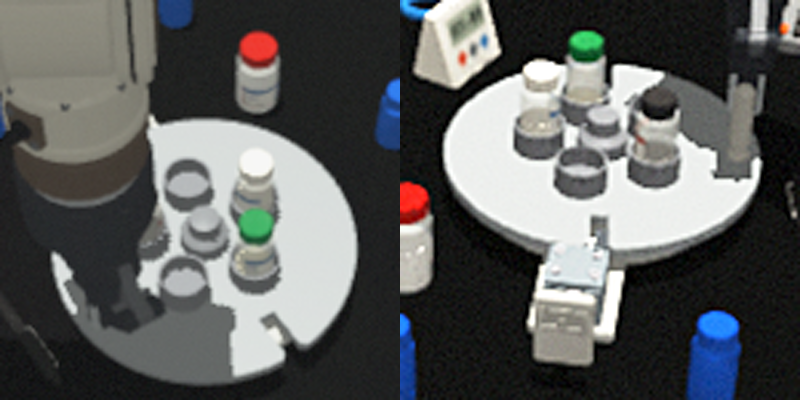

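Run:
```python
from h import *
ang=lambda v: np.degrees(np.arctan2(v[1],v[0])).round(1)
S=lambda x,y: ray("scene",(165+y*.375,195+x*.375),.034)[:2]
D=lambda x,y: ray("side",(170+y*.325,245+(x-400)*.325),.034)[:2]
# far slot inner corners / mouth; near slot inner end in side
a=[S(262,322),S(279,313)];m=[S(287,357),S(303,349)];n=D(600,215),D(600,240)
print(a,m,"ang",ang(np.mean(a,0)-np.mean(m,0)),n)
H=np.array([.541,-.201]);print(ang(H-np.mean(a,0)),ang(H-np.mean(m,0)),[ang(q-H) for q in n])
```

```text
[array([ 0.54565002, -0.27188293]), array([ 0.55891038, -0.27156933])] [array([ 0.5469468 , -0.30187899]), array([ 0.55902991, -0.30201985])] ang 91.3 (array([ 0.53363015, -0.12065009]), array([ 0.53058018, -0.09589553]))
99.1 96.8 [np.float64(95.2), np.float64(95.7)]
```

Call:
arm_command --pt "0 -0.3 0" --pt "-0.1 -0.7 0" --pt "-0.1 -0.7 0" --turn '[0.03, 0.06, 0.06]' --hand '[1, 1, 1]'

```text
clock: 9.9
eef_pos: [0.4511, -0.2211, 0.0703]
tool_rot: [1.0, -0.003, -0.0, -0.0]
ft_force: [0.6, 0.2, 0.1]
grip_width: -0.0001
```

```bash
python3 est.py
python3 - <<'E'
from h import *
a,_=camera("scene");b,_=camera("side")
A=cv2.resize(a[255:315,255:345],(600,400),interpolation=cv2.INTER_CUBIC)[:,:400];B=cv2.resize(b[220:300,270:350],(400,400),interpolation=cv2.INTER_CUBIC)
cv2.imwrite("pics/c5.png",np.hstack([A,B])[:,:,::-1])
E
```

```text
t 9.9 tcp [ 0.4511 -0.2211  0.0703] toolx -0.3 F [0.6 0.2 0.1]
scene post_mid [ 0.45  -0.201] post angle 180.2
scene slot_near [ 0.54  -0.093] post angle 180.3
scene slot_far [ 0.545 -0.301] post angle 182.2
side post_mid [ 0.453 -0.197] post angle 177.6
side slot_near [ 0.543 -0.086] post angle 179.2
side slot_far [ 0.544 -0.3  ] post angle 181.4
wrist post_mid [ 0.451 -0.199] post angle 178.9
wrist slot_near [ 0.539 -0.09 ] post angle 181.1
```

View pics/c5.png

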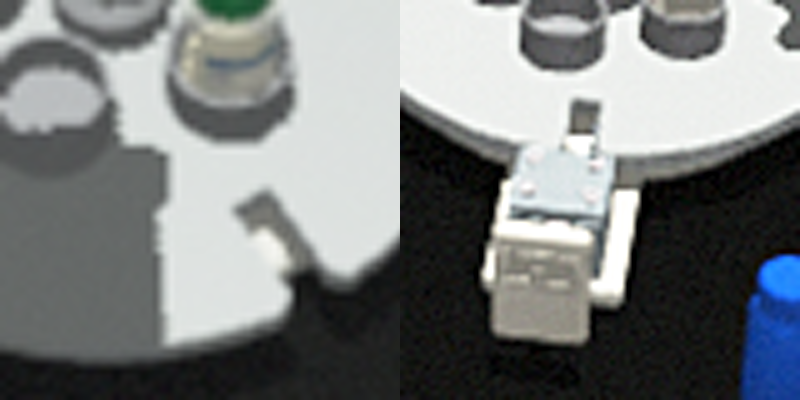

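Call:
arm_command --pt "0 1 0" --pt "0 2 0" --pt "0 2 -4" --pt "0 2 -8" --pt "0 2 -12" --turn '[0, 0, 0, 0, 0]' --hand '[1, 1, 1, 1, 1]'

```text
clock: 11.02
eef_pos: [0.4504, -0.2425, 0.191]
tool_rot: [1.0, -0.003, -0.001, -0.0]
ft_force: [1.2, 0.6, 1.2]
grip_width: -0.0002
```

Call:
arm_command --pt "1.2 -3.8 0" --pt "2.4 -7.6 0" --pt "3.6 -11.4 0" --pt "4.8 -15.2 0" --pt "6 -19 0" --turn '[0, 0, 0, 0, 0]' --hand '[1, 1, 1, 1, 1]'

```text
clock: 11.43
eef_pos: [0.513, -0.0514, 0.1907]
tool_rot: [1.0, -0.003, 0.001, 0.0]
ft_force: [0.9, -0.3, -0.4]
grip_width: 0.0001
```

Call:
arm_command --pt "1.2 -3.8 0" --pt "2.4 -7.6 0" --pt "2.9 -9.6 0" --pt "2.9 -9.6 3" --pt "2.9 -9.6 5" --turn '[0, 0, 0, 0, 0]' --hand '[1, 1, 1, 1, 1]'

```text
clock: 11.85
eef_pos: [0.5437, 0.0207, 0.1398]
tool_rot: [1.0, 0.015, 0.001, -0.009]
ft_force: [-0.7, -0.4, -0.8]
grip_width: 0.0002
```

```bash
python3 est.py
python3 - <<'E'
from h import *
b,_=camera("side")
print([ (r["conf"],ray("side",r["location"],.046)[:2].round(3)) for r in spot_point("side","bar_thumb")])
A,_=camera("wrist")
print([ (r["conf"],ray("wrist",r["location"],.046)[:2].round(3)) for r in spot_point("wrist","bar_thumb")])
cv2.imwrite("pics/c6.png",np.hstack([cv2.resize(A,(400,300)),cv2.resize(b[170:320,225:425],(400,300))])[:,:,::-1])
E
```

```text
t 11.85 tcp [0.5437 0.0207 0.1398] toolx 1.7 F [-0.7 -0.4 -0.8]
scene post_mid [ 0.445 -0.198] post angle 178.3
scene slot_near [ 0.544 -0.095] post angle 178.6
scene slot_far [ 0.545 -0.301] post angle 182.4
side post_mid [ 0.452 -0.197] post angle 177.3
side slot_near [ 0.535 -0.089] post angle 183.2
side slot_far [ 0.549 -0.299] post angle 184.5
wrist slot_near [ 0.537 -0.091] post angle 182.1
[(0.83, array([0.542, 0.011]))]
[(0.56, array([ 0.541, -0.001]))]
```

View pics/c6.png

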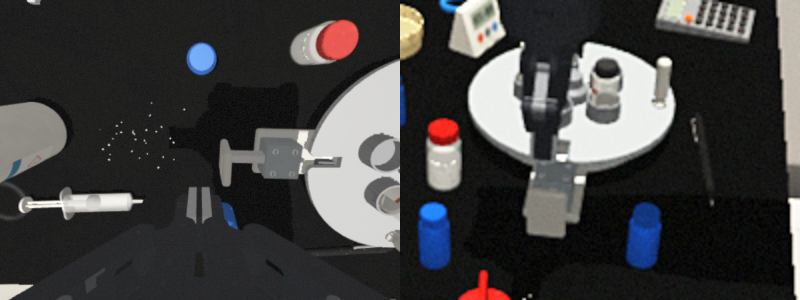

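Call:
arm_command --pt "0 0 0" --pt "0 0 0" --pt "0 0 1" --turn '[0, 0, 0]' --hand '[1, 1, 1]'

```text
clock: 12.9
eef_pos: [0.5439, 0.0212, 0.1318]
tool_rot: [1.0, 0.015, 0.002, -0.009]
ft_force: [-0.0, 0.1, 1.4]
grip_width: -0.0002
```

Call:
arm_command --pt "-0.2 -1.2 0" --pt "-0.3 -2.4 0" --pt "-0.3 -2.4 3" --pt "-0.3 -2.4 6" --pt "-0.3 -2.4 8" --turn '[0.03, 0.03, 0.03, 0.03, 0.03]' --hand '[1, 1, 1, 1, 1]'

```text
clock: 13.32
eef_pos: [0.5381, 0.0263, 0.0488]
tool_rot: [1.0, 0.015, -0.002, -0.017]
ft_force: [-0.0, 0.7, -0.8]
grip_width: 0.0002
```

Call:
arm_command --pt "0 0 0" --pt "0 0 0" --turn '[0, 0]' --hand '[1, 1]'

```text
clock: 13.48
eef_pos: [0.538, 0.0262, 0.0499]
tool_rot: [1.0, 0.015, -0.002, -0.017]
ft_force: [0.6, 0.5, 0.5]
grip_width: 0.0002
```

Run:
```python
from h import *
from scipy.spatial.transform import Rotation as R
o=get_obs();print(o["joint_pos"].round(3),o["eef_pos"].round(4),o["ft_force"].round(2));print(R.from_quat(o["tool_rot"]).as_matrix().round(3))
p,d=camera("wrist")
print([ (r["conf"],r["location"],ray("wrist",r["location"],.046)[:2].round(3)) for r in spot_point("wrist","bar_thumb")])
cv2.imwrite("pics/c7.png",p[:,:,::-1])
```

```text
[ 0.03   0.482 -0.189  0.904  0.035  3.141] [0.538  0.0262 0.0499] [0.6  0.5  0.47]
[[ 1.     0.03  -0.005]
 [ 0.031 -0.999  0.035]
 [-0.004 -0.035 -0.999]]
[(0.89, [285.2, 335.5], array([0.541, 0.001]))]
```

View pics/c7.png

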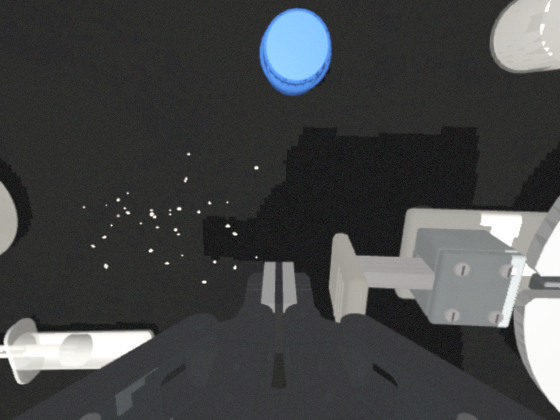

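Call:
arm_command --pt "0.2 0 0" --pt "0.2 0.4 0" --pt "0.2 0.8 0" --pt "0.2 1.2 0" --pt "0.2 1.5 0" --turn '[-0.05, -0.05, -0.05, -0.05, -0.05]' --hand '[1, 1, 1, 1, 1]'

```text
clock: 14.0
eef_pos: [0.5425, 0.011, 0.0513]
tool_rot: [0.999, 0.04, 0.001, -0.018]
ft_force: [0.5, 2.1, 1.9]
grip_width: 0.0002
```

Call:
arm_command --pt "0 0.3 0" --pt "0 0.6 0" --pt "0 0.9 0" --pt "0 1.2 0" --turn '[0, 0, 0, 0]' --hand '[1, 1, 1, 1]'

```text
clock: 14.33
eef_pos: [0.5425, -0.001, 0.0499]
tool_rot: [0.999, 0.04, -0.0, -0.017]
ft_force: [-0.7, 2.5, 2.5]
grip_width: 0.0
```

```bash
python3 est.py
python3 - <<'E'
from h import *
for c in("wrist","side"):
    camera(c);print([ (r["conf"],r["location"],ray(c,r["location"],.046)[:2].round(3)) for r in spot_point(c,"bar_thumb")])
E
```

```text
t 14.3333 tcp [ 0.5425 -0.001   0.0499] toolx 4.6 F [-0.7  2.5  2.5]
scene post_mid [ 0.45 -0.2 ] post angle 179.5
scene slot_near [ 0.547 -0.094] post angle 177.0
scene slot_far [ 0.549 -0.302] post angle 184.4
side slot_near [ 0.535 -0.086] post angle 183.0
side slot_far [ 0.54  -0.299] post angle 179.4
wrist slot_near [ 0.537 -0.092] post angle 182.1
[(0.98, [295.3, 314.4], array([ 0.54 , -0.016]))]
[(0.68, [271.3, 299.8], array([ 0.539, -0.013]))]
```

Call:
arm_command --pt "0 0.3 0" --pt "0 0.6 0" --pt "0 0.9 0" --pt "0 1.2 0" --turn '[0, 0, 0, 0]' --hand '[1, 1, 1, 1]'

```text
clock: 15.47
eef_pos: [0.5432, -0.0128, 0.0494]
tool_rot: [0.999, 0.04, -0.001, -0.018]
ft_force: [-2.0, 1.4, 1.7]
grip_width: -0.0002
```

Call:
arm_command --pt "0 0.2 0" --pt "0 0.4 0" --pt "0 0.6 0" --turn '[0, 0, 0]' --hand '[1, 1, 1]'

```text
clock: 15.72
eef_pos: [0.5438, -0.0189, 0.0491]
tool_rot: [0.999, 0.04, -0.001, -0.017]
ft_force: [-1.6, 2.6, 0.7]
grip_width: -0.0
```

Call:
arm_command --pt "0 0.2 0" --pt "0 0.3 0" --turn '[0, 0]' --hand '[1, 1]'

```text
clock: 15.88
eef_pos: [0.5439, -0.02, 0.0491]
tool_rot: [0.999, 0.041, -0.001, -0.02]
ft_force: [-4.0, 10.9, 1.9]
grip_width: 0.0001
```

```bash
python3 est.py
python3 - <<'E'
from h import *
for c in("wrist","side"):
    p,_=camera(c);print([ (r["conf"],r["location"],ray(c,r["location"],.046)[:2].round(3)) for r in spot_point(c,"bar_thumb")])
    if c=="wrist":cv2.imwrite("pics/c8.png",cv2.resize(p[190:350,260:500],(720,480),interpolation=cv2.INTER_CUBIC)[:,:,::-1])
E
```

```text
t 15.8833 tcp [ 0.5439 -0.02    0.0491] toolx 4.7 F [-4.  10.9  1.9]
scene post_mid [ 0.445 -0.194] post angle 175.8
scene slot_near [ 0.546 -0.094] post angle 177.4
scene slot_far [ 0.548 -0.304] post angle 183.6
side post_mid [ 0.452 -0.201] post angle 180.0
side slot_near [ 0.536 -0.086] post angle 182.5
wrist slot_near [ 0.539 -0.091] post angle 181.2
[(0.82, [298.3, 311.0], array([ 0.54 , -0.034]))]
[(0.61, [266.5, 299.3], array([ 0.542, -0.026]))]
```

View pics/c8.png

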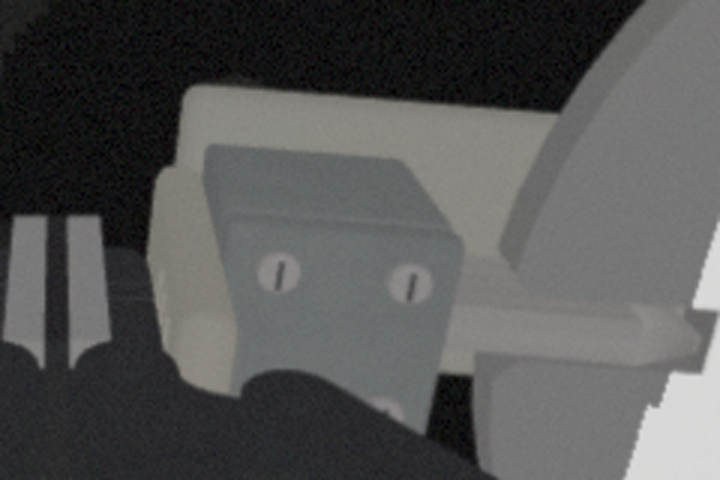

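Call:
arm_command --pt "0 0.1 0" --pt "0 0.2 0" --pt "0 0.2 0" --turn '[0, 0, 0]' --hand '[1, 1, 1]'

```text
clock: 16.93
eef_pos: [0.5438, -0.02, 0.0491]
tool_rot: [0.999, 0.041, -0.001, -0.021]
ft_force: [-2.9, 13.9, 3.7]
grip_width: -0.0002
```

Call:
arm_command --pt "0 0.2 0" --pt "0 0.4 0" --pt "0 0.4 0" --turn '[0, 0, 0]' --hand '[1, 1, 1]'

```text
clock: 17.18
eef_pos: [0.5438, -0.0202, 0.0493]
tool_rot: [0.999, 0.043, -0.001, -0.025]
ft_force: [-3.9, 24.5, 5.0]
grip_width: -0.0001
```

Call:
arm_command --pt "0 -1 0" --pt "0 -2 0" --pt "0 -3.5 0" --pt "0 -4.5 0" --pt "0 -4.5 -2" --turn '[0, 0, 0, 0, 0]' --hand '[1, 1, 1, 1, 1]'

```text
clock: 17.6
eef_pos: [0.5385, 0.0177, 0.0672]
tool_rot: [0.999, 0.041, -0.004, -0.017]
ft_force: [-0.6, 0.3, 0.3]
grip_width: 0.0001
```

Call:
arm_command --pt "0 0 -4" --pt "0 0 -8" --pt "0 0 -12" --pt "0 0 -16" --pt "0 0 -18" --turn '[0, 0, 0, 0, 0]' --hand '[1, 1, 1, 1, 1]'

```text
clock: 18.02
eef_pos: [0.5438, 0.0096, 0.2561]
tool_rot: [0.999, 0.04, 0.004, -0.016]
ft_force: [1.1, -0.1, 0.5]
grip_width: -0.0
```

```bash
python3 est.py
python3 - <<'E'
from h import *
for c in("wrist","side"):
    p,_=save(c,"f"+c);print([ (r["conf"],r["location"],ray(c,r["location"],.046)[:2].round(3)) for r in spot_point(c,"bar_thumb")])
    for n in("vial_a_mid","vial_b_mid","vial_e_mid","std_vial_mid","timer_mid"):
        print(c,n,[ray(c,r["location"],Z[n])[:2].round(3).tolist() for r in spot_point(c,n)[:3]])
a=cv2.imread("pics/fwrist.png");b=cv2.imread("pics/fside.png")
cv2.imwrite("pics/f.png",np.hstack([a[0:300,160:560],cv2.resize(b[150:300,225:425],(400,300))]))
E
```

```text
t 18.0167 tcp [0.5438 0.0096 0.2561] toolx 4.6 F [ 1.1 -0.1  0.5]
scene post_mid [ 0.446 -0.203] post angle 181.3
scene slot_near [ 0.541 -0.089] post angle 180.0
scene slot_far [ 0.546 -0.306] post angle 182.6
side post_mid [ 0.45  -0.197] post angle 177.3
side slot_near [ 0.536 -0.088] post angle 182.5
side slot_far [ 0.549 -0.301] post angle 184.3
wrist post_mid [ 0.451 -0.198] post angle 178.3
wrist slot_near [ 0.534 -0.09 ] post angle 183.5
wrist slot_far [ 0.433 -0.224] post angle 102.2
[(0.79, [191.2, 329.9], array([ 0.54 , -0.035]))]
wrist vial_a_mid [[0.633, 0.025], [0.583, -0.198], [0.475, -0.008]]
wrist vial_b_mid [[0.508, -0.177]]
wrist vial_e_mid [[0.559, -0.233]]
wrist std_vial_mid [[0.648, -0.082], [0.541, -0.092]]
wrist timer_mid []
[]
side vial_a_mid [[0.454, 0.036], [0.623, 0.065], [0.585, -0.194]]
side vial_b_mid [[0.504, -0.164]]
side vial_e_mid [[0.561, -0.228], [0.532, -0.11]]
side std_vial_mid [[0.551, -0.206], [0.655, -0.082], [0.538, -0.04]]
side timer_mid [[0.671, -0.322]]
```

```bash
python3 -c "
from h import *
o=get_obs();print(o['ft_force'],abs(o['joint_vel']).max());print(job_done())"
```

```text
[-0.09260742 -0.27607209 -0.89695433] 0.0012869784569966463
the job is handed in; nothing more can be done
None
```

I pushed the post round by about 66° until a slot faced the bar. I then pushed the bar in by its thumb piece until it stopped, drew back clear of everything, and handed the job in at about 18 s. `job_done()` gives no verdict, so these are my own last checks:

- **Disc alignment:** before I pushed the bar, the camera estimates put the slots within about 1–2° of in line. After it went in, most of the estimates were within 4.5° of in line. One wrist-camera reading for the far slot (102°) disagreed; I took it as a false detection.
- **Bar home:** the thumb piece moved about 35 mm by the cameras, from a start somewhere between 0 and 8 mm in. The bar then held firm with no movement worth noting as the wrist force rose from 11 to 24 N. The close-up showed the nose near the slot's end and the thumb piece almost at the guide. I did not measure the 40 mm travel directly.
- **Vials and other objects:** all three vials were detected at places that fit their cups. The large vial and the timer were within about 1 cm of where they started.
- **Arm contact:** it was clear, with about 1 N at the wrist.

**Not checked:** my final picture was refused because the 12-picture limit was reached. The final state rests on the network detections and force readings, so I did not confirm by eye that the vials were upright at the end.

**During the run:** the last joint reached its range limit while I was getting behind the thumb piece. That left the tool tilted by about 2° during the push, with no visible effect.

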